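# Open up the ratchet stop on the pantry shelf

## Robot

A 7-joint arm with a two-finger parallel gripper is mounted at the origin on the work surface. World frame = base frame: x ahead of the robot, y to its left, z up, the work surface at z = 0. Lengths are in mm, angles in rad, forces in N, time in s.
With the tool pointing down it reaches from about 400 to 875 mm from the base axis. Payload 4.4 kg.
Tool frame: the origin (TCP) lies at the very end of the fingers, on their centre line; the grasp point (between the pads) lies 19 mm behind it; z points along the fingers, y is the direction in which the jaws open and shut (so a half turn about z gives the same grasp; the last joint's range is limited). The gripper opens to 85 mm and grips with 20 to 120 N. Pads are 22 mm wide; open, the fingers measure 114 mm over their backs; the gripper's body (76 mm by 85 mm) begins 54 mm behind the grasp point. The pads swing forward as they close: fully open they stand 13 mm farther back than shut.
Start: joints at [-1.286, 0.628, 0.038, 1.517, -0.027, 0.996, -0.02], TCP at [223.349, 610.437, 231.313] pointing down, gripper open.
Joint ranges: [-3.06, 3.06], [-0.37, 2.12], [-1.25, 1.32], [0.18, 2.47], [-1.1, 4.24], [0.23, 1.98], [-2.94, 2.94]. Speed limits (rad/s): [2.57, 2.57, 3.14, 3.14, 3.14, 3.14, 3.14].

## Interface

Orientations are given as [roll, pitch, yaw] about the fixed x, y, z axes, in that order (R = Rz(yaw) Ry(pitch) Rx(roll)).
In Python, from cell import ctrl gives the robot as it stands.
- The arm moves only by the shell command python3 -m crank 'ROWS' [OPENING]. ROWS is JSON, a list that holds one entry, the list of rows, each a list of 6 numbers: the shift along the tool's x, y, z in units of 30 mm (1.0 is 30 mm), then the turn, a rotation vector about the tool's x, y, z in units of 6 degrees (1.0 is 6 degrees). In form: [[[tx, ty, tz, rx, ry, rz], ...]]. A call has 1 to 12 rows; each row shifts and turns the pose as measured when the row begins, along the tool's axes as they then stand; what a row does not reach is not made up. A row lasts 1/12 s, in which the tool goes at most 41.7 mm and 7.16 degrees, less where a joint would pass 70% of its speed; a pose out of reach is approached as far as the arm can. A call is refused whole if a number of a shift passes 1 or a number of a turn 1, either way. A call with a gripper value outside its range is refused whole. OPENING is the gripper command: -1 is fully open, 1 is shut, values between are in proportion, set as the call begins (- or left out, the last holds). The fingers move at their own pace and stop on an object; the grip force is fixed at half the most. Time passes only in rows, so rows that do not move let the fingers close. It gives the time, the measured TCP pose, the force and the opening at its end, in the units of the state.
- ctrl.read_state(): the state, without advancing time (a new reading comes with each control period).
- ctrl.get_image(name): name is "side" or "top"; returns a dict with "color" (384x512x3 uint8, red, green, blue), "depth" (384x512 float32, mm along the optical axis (not along the pixel's ray), 0 where there is no reading), "camera_matrix" (3x3 intrinsics, pixels), "k1" (the pictures are not rectified: a ray, as slopes to the right and down, at radius r is drawn at 1 + k1 r^2 times it, then the intrinsics apply), "R" (3x3) and "t" (3): a world point X has camera coordinates R X + t. Camera axes: x right, y down, z forward; pixel columns grow to the right and rows downward; lengths in mm; the calibration is good to about 2 mm. A picture is of the moment at which its call begins.
- ctrl.finish_job(): hands the job in, once; it reports no verdict.
Trained networks look in a picture, given as the dict that the camera call returned (one of the last four; its "shot" number tells which), for a name from the list of things; names that differ only in an ending like _2 or _b are one class to them, and where a whole thing is asked for, a point or a joint stands for the part that bears it (a point fixed in the world has none). Each returns a list of dicts, best first, with "conf" (0 to 1); they miss things now and then, are a little off and sometimes report something else, mostly with a low value. They report only what shows in the picture. A call takes as long as a camera call.
- ctrl.search_frame(query, picture): "extent" ([centre column, centre row, width, height] in pixels, round what is visible of it).
The state is a dict: "clock": time; "qpos": joint angles; "qd": joint speeds; "tau": joint torques, N m; "eef_pos": TCP position; "tool_rot": TCP orientation; "force": force on the tool from outside, world axes, zero at the start; "torque": the same for the moment, N m; "width": finger opening in mm.
Only numpy, scipy, OpenCV 4.12 (cv2) and the standard library are available. Lean on these libraries where they do the work, as an engineer would, in place of code of your own. Each camera call takes 0.05 s, during which the arm holds its last target. There are 200 camera calls.

## Task

Make room beside the tins on the pantry shelf: with the fingertips press down the flat black release pad on the sliding jaw of the ratchet stop and, keeping it pressed, push the jaw back along its bar, away from the tins, until it is fully home against the end block; then let the pad spring up and come clear. Nothing is to be picked up: leave the tins, mug, tumbler, soap pump, brush holder and dustpan standing where they are.

Things in the scene. Friction and masses are not known exactly. Their poses are not given: they have to be found in the camera images.
- stop_base: Fixed bed of the ratchet stop: dark steel plate 150 (its x) x 350 (its y) x 8 mm. Origin at the centre of its underside on the shelf, z up; its y runs along the bar. Fixed end plate 150 wide, top at 98 mm, at y = -169 mm; toothed steel bar 20 mm wide, top at 34 mm, on the centre line from y = -60 to +150 mm, ended by the end block. All heights are above the shelf.
- jaw (a joint): Travel in m of the sliding jaw along the bar towards the bed's +y (away from the tins): starts anywhere from 0 to 0.05; 0.145 is fully back, its rear lip against the end block. About 2 N moves it while the release pad is pressed; otherwise the ratchet holds it fast where it stands (over 25 N to force, which is not allowed).
- release (a joint): How far the release pad is pressed down, in m: 0 at rest, 0.008 fully down. Sprung: starts to move at about 3 N, 5 N presses it 4 mm, 7.5 N fully down; it springs up when let go. The jaw slides while the pad is pressed by 1.5 mm or more, and locks as soon as it is up.
- release_top (a point): Centre of the top face of the release pad: flat black rubber square 44 x 44 mm on the jaw's carriage, in the slot between jaw plate and rear lip; 65 mm above the shelf at rest, moves with jaw and pad. Along the bed's y the lip's face is 25 mm ahead (+y), the jaw plate's face 30 mm behind. With the jaw fully back it lies at bed (0, 115) mm.
- lip_top (a point): Middle of the top edge, 82 mm above the shelf, of the jaw's rear lip (64 wide, 10 mm thick in y), which stands at the +y end of its carriage (64 x 64 mm, top at 52 mm). At the -y end stands the jaw plate, 130 wide, 8 thick, top at 105 mm. The slot between them is 55 mm long in y and open to both sides. The lip's rear face, 5 mm further along +y, meets the end block.
- end_face (a point): Top middle of the face, towards the jaw, of the fixed steel end block (64 mm wide, 20 mm thick), at bed (0, 150) mm, 42 mm above the shelf.
- tin0: Closed steel tin, 60 mm diameter, 85 mm high, standing on the bed between end plate and jaw plate, loose. Origin at the centre of its underside.
- tin1: Second tin just like it, beside it across the bed.
- mug: White ceramic mug, 80 mm diameter, 92 mm high, loose, just in front of the stop (robot side). Origin under its centre, handle at its +y.
- tumbler: Glass tumbler, 72 mm diameter, 110 mm high, loose, just beyond the stop. Origin under its centre.
- pump: Stainless steel soap pump, 68 mm diameter, 180 mm high with its push head, loose, beyond the tin end of the stop. Origin under its centre, spout towards its -x.
- brush_holder: Wooden square pot 70 x 70 x 100 mm with a brush standing in it up to 190 mm, loose, beyond the end-block end of the stop. Origin under its centre.
- dustpan: Grey plastic dustpan, pan 200 x 210 mm, 60 mm high, with a 130 mm handle along its -x, lying loose at the right. Origin under the centre of the pan.

How it is judged (in metres and radians):
On the way, in this order (a step that is already met when the one before it is completed fails the run):
1. the release pad is pressed down while the jaw is still forward (value of joint release above 0.0015 m and value of joint jaw below 0.12 m), for 0.1 s.
2. the jaw is pushed back to the end block (value of joint jaw above 0.139 m), for 0.2 s.
At the end, for the whole second after the job is handed in: The jaw stands within 6 mm of fully back against the end block, the release pad has sprung up (within 1 mm), and every loose thing stands upright within 20 mm of where it was (value of joint jaw above 0.139 m and value of joint release below 0.001 m and distance of each of tin0, tin1, mug, tumbler, pump, brush_holder, dustpan from where it was at the start of the episode below 0.02 m and angle between each of tin0, tin1, mug, tumbler, pump, brush_holder, dustpan's own z axis and vertical below 0.3 rad); the robot touches nothing.
It fails at once if a tin is shifted by more than 20 mm, lifted or tipped (distance of any of tin0, tin1 from where it was at the start of the episode above 0.02 m or angle between any of tin0, tin1's own z axis and vertical above 0.3 rad).
It fails at once if the mug or the tumbler is shifted by more than 20 mm, lifted or tipped (distance of any of mug, tumbler from where it was at the start of the episode above 0.02 m or angle between any of mug, tumbler's own z axis and vertical above 0.3 rad).
It fails at once if the soap pump or the brush holder is shifted by more than 20 mm, lifted or tipped (distance of any of pump, brush_holder from where it was at the start of the episode above 0.02 m or angle between any of pump, brush_holder's own z axis and vertical above 0.3 rad).
It fails at once if the dustpan is shifted by more than 20 mm, lifted or tipped (distance of dustpan from where it was at the start of the episode above 0.02 m or angle between dustpan's own z axis and vertical above 0.3 rad).
It fails at once if the jaw is forced back against the ratchet with the release pad up (velocity of joint jaw above 0.03 m/s and value of joint release below 0.0003 m).
It also fails if it takes over 38 s, if anything falls off the work surface, if the arm or the gripper's body presses on something with over 40 N, if the wrist force passes 120 N, or if a joint passes its speed limit or range.

## Working session

There is one attempt and no reset: what is moved stays moved. The work goes in short steps, Python scripts to look and compute and a shell command to move; the robot and the scene stay as the last step left them, time stands still between calls to the robot, and variables do not carry over. Pictures are saved under pics/ and viewed, about 8 in all and at most 12, crops included, and the job is handed in when it is done.

```bash
mkdir -p pics; ls; cat > h.py <<'E'
import numpy as np, cv2
from cell import ctrl
def ray(p,u,v):
    K=np.array(p["camera_matrix"]);d=np.array([(u-K[0,2])/K[0,0],(v-K[1,2])/K[1,1]]);x=d.copy()
    for _ in range(20): x=d/(1+p["k1"]*(x@x))
    return np.array([x[0],x[1],1.])
def pt(p,u,v,z=None):
    R=np.array(p["R"]);t=np.array(p["t"]);r=ray(p,u,v)
    if z is None:
        s=p["depth"][int(round(v)),int(round(u))]
    else:
        c=-R.T@t;d=R.T@r;s=(z-c[2])/d[2]
    return R.T@(r*s-t)
def proj(p,X):
    c=np.array(p["R"])@X+np.array(p["t"]);x=c[:2]/c[2];x=x*(1+p["k1"]*(x@x));K=np.array(p["camera_matrix"])
    return K[0,0]*x[0]+K[0,2],K[1,1]*x[1]+K[1,2]
E
python3 - <<'E'
from h import *
print(ctrl.read_state())
for n in("top","side"):
    p=ctrl.get_image(n);cv2.imwrite(f"pics/{n}0.png",cv2.resize(p["color"][:,:,::-1],None,fx=1.5,fy=1.5,interpolation=2))
    print(n,"cam",-np.array(p["R"]).T@p["t"])
    for q in["release_top","lip_top","end_face","jaw","stop_base","tin0","mug","tumbler","pump","brush_holder","dustpan"]:
        for d in ctrl.search_frame(q,p)[:2]:
            e=d["extent"];print(q,round(d["conf"],2),np.round(e,1),np.round(pt(p,min(e[0],511),min(e[1],383)),0))
E
```

```text
pics
{'clock': 0.0, 'qpos': array([-1.28581571,  0.62933018,  0.03843329,  1.51837702, -0.02702136,
        0.9963303 , -0.02001306]), 'qd': array([ 0.00124375,  0.00125954,  0.00083849,  0.00015305,  0.00138996,
       -0.00193958,  0.00164304]), 'tau': array([ 6.77441294e-04, -5.63406551e+01,  1.22693505e+00, -1.93448710e+01,
        1.11808433e-02,  1.02063100e-02, -6.13121159e-06]), 'eef_pos': array([223.10268744, 609.8306384 , 230.39640142]), 'tool_rot': array([-3.13966527e+00,  2.09020009e-06,  2.79079416e+00]), 'force': array([ 0.22587471,  0.20039712, -0.69648907]), 'torque': array([ 0.07231662, -0.02340204, -0.00034117]), 'width': 85.35989089121749}
top cam [ 433.49593903 -118.25780459 1194.37814703]
release_top 0.58 [197.2 214.3  11.1  16.4] [563.  29.  65.]
lip_top 0.73 [198.7 218.8  32.3  40.6] [550.  24.  64.]
lip_top 0.7 [245.6 222.5  18.2  22.2] [ 535. -113.   93.]
end_face 0.6 [200.5 216.9 126.   86.4] [555.  19.  67.]
end_face 0.29 [199.  218.3  33.8  42.8] [551.  23.  67.]
jaw 0.97 [200.3 216.1  37.4  37.2] [558.  20.  64.]
tin0 0.73 [245.3 222.7  18.   19.6] [ 534.
[... 592 characters left out ...]
6.4 190.6  47.9  79.9] [736.  88. 100.]
lip_top 0.75 [217.4 221.8  47.8  63.3] [555.  28.  65.]
end_face 0.94 [224.1 231.2 163.3 108.4] [533.  30.  51.]
jaw 0.62 [214.2 219.2  49.5  61.4] [567.  28.  66.]
stop_base 0.63 [220.3 231.4 161.8 107.4] [540.  36.  51.]
stop_base 0.3 [262.2 203.   22.6  39.4] [527. -90.  70.]
tin0 0.86 [279.  217.1  23.3  43.9] [457. -66.  74.]
tin0 0.69 [264.3 203.9  23.   43.5] [523. -92.  68.]
mug 0.88 [249.2 274.6  58.9  67.4] [383. 110.  76.]
tumbler 0.83 [186.9 196.3  32.2  52.4] [686.  10.  69.]
pump 0.74 [262.6 205.1  22.9  39.7] [527. -91.  64.]
pump 0.72 [239.6 169.3  23.4  67.3] [ 644. -134.  103.]
dustpan 0.9 [347.1 158.4 102.5  38.8] [ 518. -476.   53.]
```

```bash
python3 - <<'E'
from h import *
a=[]
for n,(u,v) in(("top",(205,205)),("side",(220,225))):
    p=ctrl.get_image(n);c=p["color"][v-75:v+75,u-100:u+100,::-1]
    cv2.imwrite(f"pics/{n}c.png",cv2.resize(c,None,fx=4,fy=4,interpolation=2))
E
```

```text
(no output)
```

View pics/topc.png

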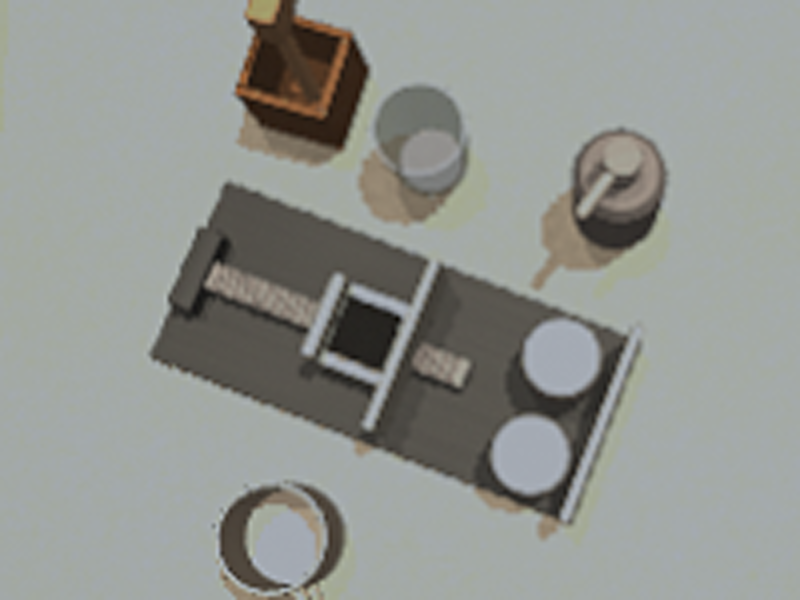

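View pics/sidec.png

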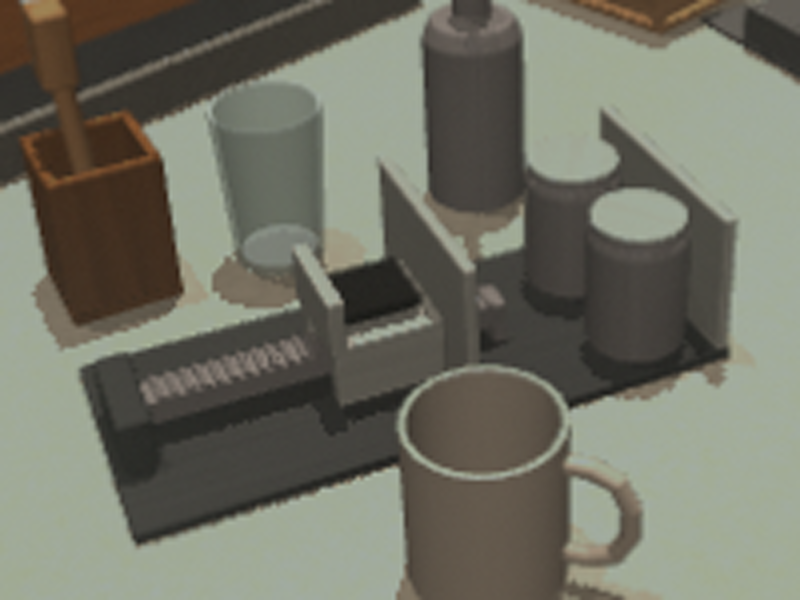

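Top crop (×4, offset 105,130): pad at (367,333), lip top from (338,275) to (308,355), jaw plate top from (435,262) to (370,428), end block around (200,270), and the tins at the right. The side crop agrees. The slot is clear and the brush holder stands well beyond the end block.

```bash
cat >> h.py <<'E'
def down_yaw(): pass
E
python3 - <<'E'
from h import *
from scipy.spatial.transform import Rotation as Ro
p=ctrl.get_image("top")
f=lambda u,v,z:pt(p,105+(u+.5)/4-.5,130+(v+.5)/4-.5,z)
P={}
P['pad']=f(367,333,65)
P['plate']=(f(435,262,105)+f(370,428,105))/2; P['lip']=(f(338,275,82)+f(308,355,82))/2
ex=f(435,262,105)-f(370,428,105); print("plate len",np.linalg.norm(ex))
c=[f(228,183,8),f(150,355,8),f(570,522,8)]
print("bed",np.linalg.norm(c[0]-c[1]),np.linalg.norm(c[1]-c[2]))
ctr=(c[0]+c[2])/2; print("centre",ctr)
for k,e in(("plate",ex),("bedx",c[0]-c[1]),("bedy",c[1]-c[2])): print(k,np.degrees(np.arctan2(e[1],e[0])))
ey=(c[1]-c[2])/np.linalg.norm(c[1]-c[2]);exx=np.array([ey[1],-ey[0],0])
for k,v in P.items(): print(k,v.round(1),"bed",((v-ctr)@exx).round(1),((v-ctr)@ey).round(1))
# black pixels by depth, both cams
for n,(u,v) in(("top",(197,213)),("side",(215,221))):
    q=ctrl.get_image(n);pts=[]
    for i in range(v-14,v+15):
        for j in range(u-16,u+17):
            if q["color"][i,j].max()<45:
                X=pt(q,j,i)
                if 58<X[2]<72: pts.append(X)
    pts=np.array(pts);print(n,len(pts),pts.mean(0).round(1),np.median(pts[:,2]));
s=ctrl.read_state();print(s["eef_pos"],Ro.from_euler('xyz',s["tool_rot"]).as_matrix().round(3).tolist())
E
```

```text
plate len 125.87696788716435
bed 146.2493926370402 347.65681001992465
centre [560.90719961  16.33652292   8.        ]
plate -21.118308314172157
bedx -22.92791476542185
bedy 67.8672176692259
pad [567.4  31.   65. ] bed 0.5 16.1
plate [5.543e+02 4.000e-01 1.050e+02] bed -0.1 -17.2
lip [579.   60.8  82. ] bed 0.0 48.0
top 186 [567.5  32.7  64.3] 64.31825579326413
side 212 [561.3  36.   64.1] 64.47544932858486
[223.33899255 610.43625173 231.302947  ] [[-0.939, 0.344, -0.0], [0.344, 0.939, 0.0], [0.0, -0.0, -1.0]]
```

```bash
python3 -m crank '[[[-0.76,-0.61,0,0,0,0],[-0.76,-0.61,0,0,0,0],[-0.76,-0.61,0,0,0,0],[-0.76,-0.61,0,0,0,0],[-0.76,-0.61,0,0,0,0],[-0.76,-0.61,0,0,0,0],[-0.76,-0.61,0,0,0,0],[-0.76,-0.61,0,0,0,0],[-0.76,-0.61,0,0,0,0],[-0.76,-0.61,0,0,0,0],[-0.76,-0.61,0,0,0,0],[-0.76,-0.61,0,0,0,0]]]' 1
```

```text
clock: 2.45
eef_pos: [407.5, 307.1, 229.6]
tool_rot: [3.133, -0.004, 2.807]
force: [0.9, 0.5, 0.2]
width: -0.2
```

```bash
python3 -m crank '[[[-0.89,-0.77,0,0,0,0],[-0.89,-0.77,0,0,0,0],[-0.89,-0.77,0,0,0,0],[-0.89,-0.77,0,0,0,0],[-0.89,-0.77,0,0,0,0],[-0.89,-0.77,0,0,0,0],[-0.89,-0.77,0,0,0,0],[-0.89,-0.77,0,0,0,0],[-0.89,-0.77,0,0,0,0],[0,0,0,0,0,1],[0,0,0,0,0,1],[0,0,0,0,0,1]]]' && python3 -m crank '[[[0,0,0,0,0,1],[0,0,0,0,0,1],[0,0,0,0,0,1],[0,0,0,0,0,1],[0,0,0,0,0,1],[0,0,0,0,0,1],[0,0,0,0,0,1],[0,0,0,0,0,1],[0,0,0,0,0,1],[0,0,0,0,0,1],[0,0,0,0,0,1],[0,0,0,0,0,1]]]'
```

```text
clock: 3.45
eef_pos: [578.2, 5.4, 229.3]
tool_rot: [3.131, 0.003, 2.468]
force: [-0.1, -0.8, -0.2]
width: -0.1
clock: 4.45
eef_pos: [579.4, 4.1, 230.5]
tool_rot: [3.134, -0.011, 1.144]
force: [-0.1, 0.1, -0.8]
width: 0.1
```

```bash
cat > rem.py <<'E'
import sys
from h import *
from scipy.spatial.transform import Rotation as Ro
s=ctrl.read_state();M=Ro.from_euler('xyz',s["tool_rot"])
ey=np.array([np.cos(np.radians(68.2)),np.sin(np.radians(68.2)),0]);ex=np.array([ey[1],-ey[0],0])
by,z=float(sys.argv[1]),float(sys.argv[2])   # offset along bed y from initial pad centre, height
pad=np.array([567,32,0.])
print("bed rel",((s["eef_pos"]-pad)@ex).round(1),((s["eef_pos"]-pad)@ey).round(1),"z",s["eef_pos"][2].round(1),"F",s["force"].round(2),"clk",s["clock"])
t=pad+by*ey+[0,0,z]
G=Ro.from_matrix(np.c_[ey,ex,[0,0,-1]])
print("shift units",(M.inv().apply(t-s["eef_pos"])/30).round(2),"turn",(np.degrees((M.inv()*G).as_rotvec())/6).round(2),"q",s["qpos"].round(2))
E
python3 rem.py 3 231
```

```text
bed rel 21.8 -21.3 z 230.5 F [-0.05  0.13 -0.81] clk 4.45
shift units [ 0.78 -0.76 -0.01] turn [ 0.08 -0.11 -0.44] q [-0.39  0.57  0.53  1.74 -0.37  0.91 -0.13]
```

```bash
python3 -m crank '[[[0.78,-0.76,0,0.08,-0.11,-0.44],[0,0,0.8,0,0,0],[0,0,0.9,0,0,0],[0,0,0.9,0,0,0],[0,0,0.8,0,0,0],[0,0,0,0,0,0]]]'; python3 rem.py 3 120
python3 - <<'E'
from h import *
for n in("top","side"):
    p=ctrl.get_image(n);u,v=map(int,proj(p,np.array([567,32,90.])))
    cv2.imwrite(f"pics/{n}d.png",cv2.resize(p["color"][v-60:v+50,u-70:u+70,::-1],None,fx=5,fy=5,interpolation=2))
E
```

```text
clock: 4.95
eef_pos: [571.9, 38.7, 127.9]
tool_rot: [3.134, -0.004, 1.191]
force: [-0.4, -0.8, -0.1]
width: 0.2
bed rel 2.0 8.0 z 127.9 F [-0.38 -0.84 -0.11] clk 4.95
shift units [-0.17 -0.07  0.26] turn [ 0.07 -0.04  0.01] q [-0.39  0.69  0.44  1.85 -0.44  0.69 -0.08]
```

View pics/sided.png

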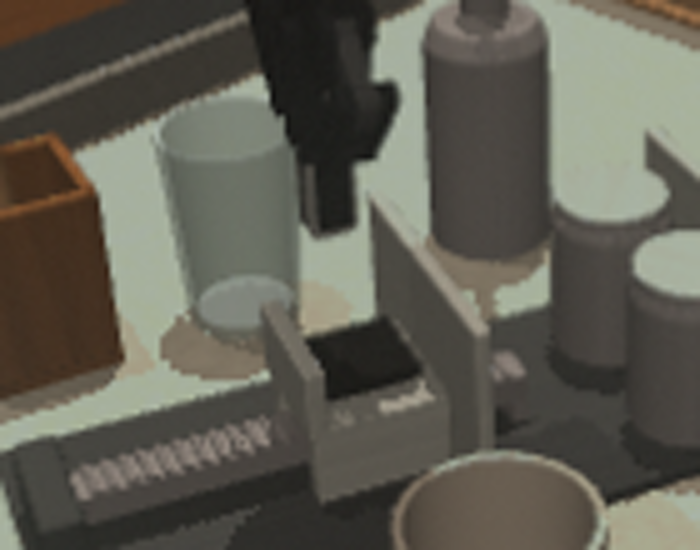

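The fingertip at (328,230) is poised above the slot between lip (295,345) and plate (430,260), with the pad at (365,355). I'll descend.

```bash
python3 -m crank '[[[-0.17,-0.07,0.3,0.07,-0.04,0],[0,0,0.5,0,0,0],[0,0,0.5,0,0,0],[0,0,0.25,0,0,0],[0,0,0,0,0,0]]]'; python3 rem.py 3 70
```

```text
clock: 5.47
eef_pos: [576.8, 31.7, 90.4]
tool_rot: [3.123, -0.007, 1.189]
force: [-0.1, -0.0, 0.0]
width: -0.4
bed rel 9.2 3.3 z 90.4 F [-0.07 -0.    0.02] clk 5.4667
shift units [-0.02 -0.32  0.67] turn [ 0.17 -0.07 -0.01] q [-0.36  0.75  0.4   1.87 -0.48  0.6  -0.04]
```

```bash
python3 -m crank '[[[0,-0.32,0.1,0.17,-0.07,0],[0,0,0.25,0,0,0],[0,0,0,0,0,0]]]'; python3 rem.py 3 62
```

```text
clock: 5.72
eef_pos: [568.7, 34.9, 81.4]
tool_rot: [3.14, -0.0, 1.188]
force: [0.4, 0.0, 0.4]
width: -0.1
bed rel 0.5 3.3 z 81.4 F [0.41 0.02 0.37] clk 5.7167
shift units [-0.01 -0.02  0.65] turn [ 0.02 -0.   -0.02] q [-0.36  0.76  0.39  1.88 -0.49  0.6  -0.04]
```

```bash
python3 -m crank '[[[0,0,0.2,0,0,0],[0,0,0.2,0,0,0],[0,0,0.1,0,0,0],[0,0,0,0,0,0]]]'; python3 rem.py 3 60
```

```text
clock: 6.05
eef_pos: [569.4, 35.3, 65.9]
tool_rot: [3.138, -0.001, 1.189]
force: [0.5, 0.3, -0.1]
width: 0.1
bed rel 1.0 4.0 z 65.9 F [ 0.53  0.26 -0.12] clk 6.05
shift units [-0.03 -0.03  0.2 ] turn [ 0.03 -0.01 -0.01] q [-0.35  0.78  0.37  1.88 -0.5   0.57 -0.02]
```

```bash
python3 -m crank '[[[-0.03,0,0.13,0.03,0,0],[0,0,0.1,0,0,0],[0,0,0,0,0,0]]]'; python3 rem.py 3 60
```

```text
clock: 6.3
eef_pos: [569.5, 34.9, 59.2]
tool_rot: [3.141, -0.003, 1.189]
force: [-1.2, 0.3, 5.5]
width: 0.2
bed rel 1.3 3.6 z 59.2 F [-1.18  0.3   5.51] clk 6.3
shift units [-0.02 -0.04 -0.03] turn [ 0.   -0.03 -0.01] q [-0.34  0.79  0.37  1.88 -0.51  0.56 -0.02]
```

```bash
python3 -m crank '[[[0.25,0,0.02,0,0,0],[0.3,0,0.02,0,0,0]]]'; python3 rem.py 30 60
```

```text
clock: 6.47
eef_pos: [574.4, 46.6, 58.7]
tool_rot: [-3.141, 0.0, 1.185]
force: [-2.5, -0.1, 5.6]
width: 0.0
bed rel 1.5 16.3 z 58.7 F [-2.51 -0.08  5.6 ] clk 6.4667
shift units [ 0.46 -0.05 -0.04] turn [-0.01  0.   -0.05] q [-0.36  0.8   0.37  1.87 -0.51  0.57 -0.04]
```

```bash
python3 -m crank '[[[0.3,-0.03,0,0,0,0],[0.3,-0.03,0.01,0,0,0],[0.3,0,0.01,0,0,0]]]'; python3 rem.py 60 60
```

```text
clock: 6.72
eef_pos: [583.5, 68.8, 59.6]
tool_rot: [3.14, 0.003, 1.181]
force: [-1.7, -1.4, 5.9]
width: 0.2
bed rel 1.6 40.2 z 59.6 F [-1.73 -1.44  5.85] clk 6.7167
shift units [ 0.66 -0.06 -0.02] turn [ 0.01  0.03 -0.09] q [-0.41  0.81  0.39  1.84 -0.51  0.6  -0.09]
```

```bash
python3 -m crank '[[[0.3,-0.03,0.02,0,0,0],[0.3,-0.03,0.02,0,0,0],[0.3,-0.02,0.02,0,0,0],[0.3,-0.02,0.02,0,0,0]]]'; python3 rem.py 100 60
```

```text
clock: 7.05
eef_pos: [595.8, 99.5, 59.3]
tool_rot: [3.136, 0.007, 1.178]
force: [-0.9, -1.7, 5.3]
width: 0.2
bed rel 1.6 73.3 z 59.3 F [-0.9  -1.74  5.26] clk 7.05
shift units [ 0.89 -0.07 -0.03] turn [ 0.05  0.07 -0.12] q [-0.46  0.83  0.41  1.79 -0.51  0.63 -0.15]
```

```bash
python3 -m crank '[[[0.3,-0.03,0.02,0,0.05,-0.1],[0.3,-0.03,0.02,0.05,0,0],[0.2,-0.02,0.02,0,0,0],[0.15,0,0.02,0,0,0]]]'; python3 rem.py 110 60
```

```text
clock: 7.38
eef_pos: [606.1, 124.8, 59.1]
tool_rot: [3.138, 0.003, 1.187]
force: [-2.6, -0.9, 5.8]
width: 0.1
bed rel 1.8 100.7 z 59.1 F [-2.57 -0.9   5.77] clk 7.3833
shift units [ 0.31 -0.06 -0.03] turn [ 0.04  0.03 -0.03] q [-0.5   0.85  0.41  1.75 -0.51  0.65 -0.18]
```

Next, small steps until the push force rises at the stop.

```bash
python3 -m crank '[[[0.15,0,0.02,0,0,0],[0.15,0,0.02,0,0,0],[0.15,0,0.02,0,0,0]]]'; python3 rem.py 113 60
```

```text
clock: 7.63
eef_pos: [610.9, 132.8, 58.7]
tool_rot: [3.137, 0.009, 1.185]
force: [-1.4, -3.4, 6.0]
width: -0.4
bed rel 3.3 109.8 z 58.7 F [-1.45 -3.44  5.95] clk 7.6333
shift units [ 0.1  -0.11 -0.05] turn [ 0.05  0.09 -0.05] q [-0.51  0.86  0.42  1.73 -0.51  0.67 -0.2 ]
```

```bash
python3 -m crank '[[[0.15,-0.05,0.02,0,0.05,0],[0.15,0,0.01,0,0,0],[0.15,0,0.01,0,0,0]]]'; python3 rem.py 113 60
```

```text
clock: 7.88
eef_pos: [611.4, 133.9, 58.7]
tool_rot: [3.138, 0.019, 1.18]
force: [-5.9, -6.3, 8.9]
width: -0.2
bed rel 3.4 111.1 z 58.7 F [-5.88 -6.27  8.92] clk 7.8833
shift units [ 0.06 -0.11 -0.05] turn [ 0.03  0.18 -0.1 ] q [-0.52  0.86  0.43  1.72 -0.5   0.68 -0.22]
```

Force rose at 111 mm, against about 112 expected, so the lip is at the end block. I'll hold briefly, then lift straight up.

```bash
python3 -m crank '[[[0.1,0,0.01,0,0,0],[0.1,0,0.01,0,0,0],[0.05,0,0,0,0,0]]]'; python3 rem.py 113 60; python3 -m crank '[[[0,0,-0.3,0,0,0],[0,0,-0.3,0,0,0],[-0.1,0,-0.3,0,0,0],[0,0,-0.5,0,0,0],[0,0,-0.8,0,0,0],[0,0,-0.8,0,0,0],[0,0,-1,0,0,0],[0,0,-1,0,0,0],[0,0,-1,0,0,0],[0,0,0,0,0,0]]]'
python3 - <<'E'
from h import *
for n in("top","side"):
    p=ctrl.get_image(n);u,v=map(int,proj(p,np.array([575,50,60.])));v=max(v,75)
    cv2.imwrite(f"pics/{n}e.png",cv2.resize(p["color"][v-75:v+75,u-90:u+110,::-1],None,fx=4,fy=4,interpolation=2))
    for q in["lip_top","release_top","tin0","mug","tumbler","pump","brush_holder","dustpan"]:
        for d in ctrl.search_frame(q,p)[:2]:
            e=d["extent"];print(n,q,round(d["conf"],2),np.round(e,1),np.round(pt(p,e[0],e[1]),0))
E
```

```text
clock: 8.13
eef_pos: [611.2, 133.6, 59.0]
tool_rot: [-3.142, 0.028, 1.175]
force: [-0.9, 0.0, 3.5]
width: 0.1
bed rel 3.3 110.8 z 59.0 F [-0.89  0.05  3.47] clk 8.1333
shift units [ 0.07 -0.11 -0.04] turn [-0.    0.27 -0.15] q [-0.53  0.87  0.44  1.71 -0.5   0.7  -0.23]
clock: 8.97
eef_pos: [611.1, 134.3, 251.5]
tool_rot: [-3.142, 0.029, 1.174]
force: [0.9, 0.1, 0.4]
width: 0.5
top lip_top 0.66 [170.7 206.7  31.3  47.8] [581.  99. 105.]
top release_top 0.66 [165.9 203.3  13.1  15.4] [597. 121.  65.]
top tin0 0.93 [243.1 224.1  20.9  20.9] [ 530. -106.   91.]
top tin0 0.6 [384.9 222.2  76.1 113.3] [ 537. -550.    1.]
top mug 0.72 [175.5 268.   31.4  42. ] [ 433. -118. 1194.]
top tumbler 0.62 [209.  166.5  22.8  32.4] [722.   1.   0.]
top tumbler 0.24 [168.  201.7  14.6  19. ] [601. 115.  66.]
top pump 0.8 [260.1 178.1  19.7  28.5] [ 655. -155.  135.]
top brush_holder 0.91 [180.6 142.7  34.8  49.3] [795.  89.  23.]
top dustpan 0.77 [384.  222.9  76.4 116.2] [ 535. -546.    4.]
side lip_top 0.76 [173.9 231.2  46.7  68.9] [600. 114.  65.]
side release_top 0.79 [171.2 232.8  22.7  17.3] [599. 122.  65.]
side tin0 0.86 [262.8 203.4  18.7  39.4] [526. -91.  69.]
side tin0 0.63 [279.8 219.4  22.4  43.8] [456. -67.  68.]
side tumbler 0.65 [186.7 194.2  31.7  52.2] [685.  10.  76.]
side pump 0.58 [238.9 168.7  23.2  70.3] [ 647. -135.  103.]
side pump 0.4 [171.9 234.3  24.9  19.8] [595. 123.  64.]
side brush_holder 0.93 [146.8 192.   42.9  80.6] [730.  90. 100.]
side dustpan 0.75 [346.2 159.2 101.2  37.2] [ 517. -470.   53.]
side dustpan 0.29 [185.1 194.8  31.7  54.1] [689.  13.  74.]
```

View pics/sidee.png

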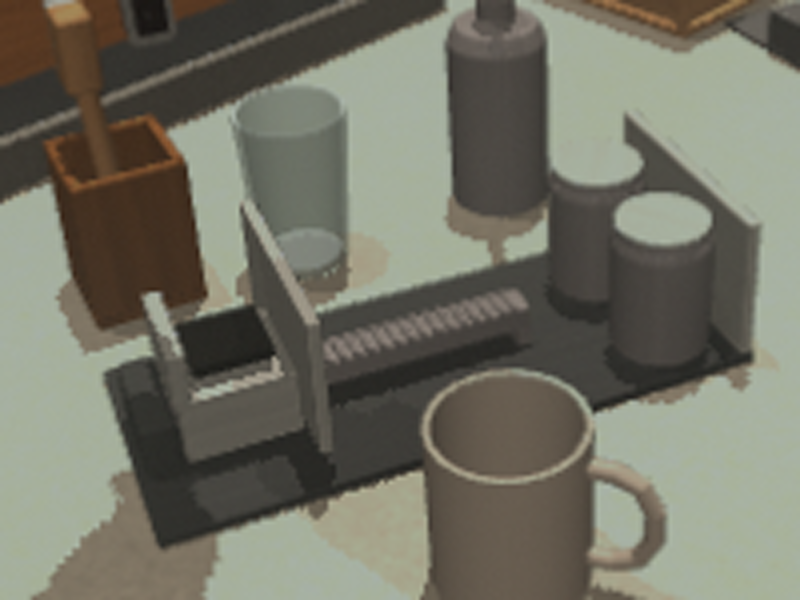

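View pics/tope.png

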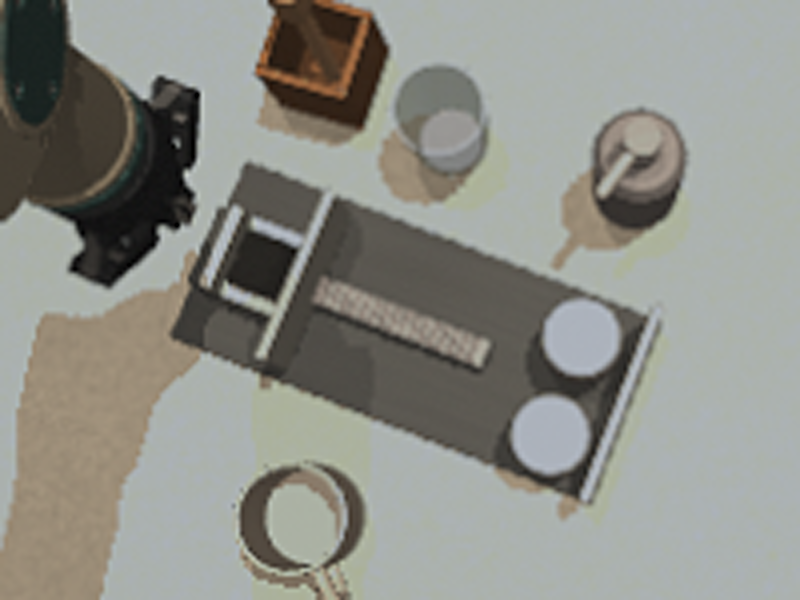

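Both pictures show the jaw back at the end block (top crop: lip at (222,247) against the block at (205,255)). The pad is up, everything else stands as before, and the arm is clear. One numeric check before handing in.

```bash
python3 - <<'E'
from h import *
old={"top":np.array([567.5,32.7]),"side":np.array([561.3,36.])}
ey=np.array([.371,.928])
for n in("top","side"):
    q=ctrl.get_image(n);u,v=map(int,proj(q,np.array([603.,122,65])));pts=[]
    for i in range(v-14,v+15):
        for j in range(u-16,u+17):
            if q["color"][i,j].max()<45:
                X=pt(q,j,i)
                if 58<X[2]<72: pts.append(X)
    pts=np.array(pts);m=pts.mean(0);print(n,len(pts),m.round(1),np.median(pts[:,2]),"travel",(m[:2]-old[n])@ey)
    if n=="top":
        b=[ (62,163)]
        uu,vv=map(int,proj(q,np.array([575,50,60.])));f=lambda a,c,z:pt(q,uu-90+(a+.5)/4-.5,vv-75+(c+.5)/4-.5,z)
        lip=(f(238,208,82)+f(208,286,82))/2;pl=(f(330,195,105)+f(262,356,105))/2;pad=f(262,263,65)
        for k,w in(("lip",lip),("plate",pl),("pad",pad)): print(k,w.round(1),((w[:2]-[560.9,16.3])@ey).round(1))
E
```

```text
top 177 [604.5 124.3  64.5] 64.60338520294675 travel 98.75443951277511
lip [615.3 148.9  82. ] 143.2
plate [590.7  90.6 105. ] 80.0
pad [605.6 123.7  65. ] 116.3
side 257 [598.8 125.2  64. ] 64.29368973921594 travel 96.72443358157867
```

```bash
python3 -c "
from cell import ctrl
print(ctrl.finish_job(), ctrl.read_state()['force'])"
```

```text
the job is handed in; nothing more can be done
the job is handed in; nothing more can be done
```

The jaw is fully back against the end block and the job is handed in; no verdict was reported. I pressed the release pad about 6 mm with the shut fingertips at around 5.5 N. Keeping it pressed, I pushed the jaw back about 98 mm until the push force rose at the stop, then lifted straight up to about 250 mm.

**Jaw:** the pad measures at bed y of about 116 mm (115 expected), the lip at 143 (145) and the plate at 80 (81). Top and side views gave 99 and 97 mm of travel, so the jaw stands within about 2 mm of fully back.

**Pad:** its height is back to its starting value within 0.3 mm, so it has sprung up. Both cameras read about 64.5 mm, against 65 mm nominal.

**Loose things:** the pictures show the tins, mug, tumbler, pump and brush holder standing as before, and the detector puts the dustpan where it was. The detector positions agree within a few millimetres. The exceptions are one mug and one brush-holder reading in the top view, which had bad depth. The side view gave no mug detection, so the mug was checked by eye only.

**Clearance:** the arm was free and touching nothing when I handed in.

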